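# Load a shear blade into the grinding fixture

## Robot

A 6-joint arm with a two-finger parallel gripper is mounted at the origin on the work surface. World frame = base frame: x ahead of the robot, y to its left, z up, the work surface at z = 0. Lengths are in mm, angles in rad, forces in N, time in s.
With the tool pointing down it reaches from about 325 to 850 mm from the base axis. Payload 15.5 kg.
Tool frame: the origin (TCP) lies on the centre line of the jaws, within the pads' length; the fingertips stand 11 mm ahead of it and the grasp point (between the pads) lies 8 mm behind it (env.tips_ahead is the distance from the TCP to the fingertips, in mm); z points along the fingers, x is the direction in which the jaws open and shut, and the axes are right-handed (so a half turn about z gives the same grasp; the last joint's range is limited). The gripper opens to 91 mm and grips with 3 to 60 N. Pads are 32 mm wide; open, the fingers measure 118 mm over their backs; the gripper's body (76 mm by 178 mm) begins 60 mm behind the grasp point.
Start: joints at [1.087, 0.494, 1.345, -0, 1.302, -0.096], TCP at [236.919, 578.356, 224.915] pointing down, gripper open.
Joint ranges: [-2.91, 2.91], [-0.82, 2.16], [0.22, 2.67], [-1.22, 4.37], [0.12, 2.79], [-3.08, 3.08]. Speed limits (rad/s): [1.89, 1.89, 2.57, 3.01, 3.01, 3.01].

## Interface

Orientations are given as a unit quaternion [x, y, z, w].
In Python, from workcell import sense, cams, order, env gives the robot as it stands.
- The arm moves only by the tool jog_arm, never from a script. Its arguments are lists of equal length, an entry for each row: "rot": the turn, a rotation vector about the tool's x, y, z in rad, a list of three; "offset": the shift along the tool's x, y, z in mm, a list of three; "fingers": the opening, from 0 (shut) to 1 (fully open). A call has 1 to 20 rows; each row shifts and turns the pose as measured when the row begins, along the tool's axes as they then stand; what a row does not reach is not made up. A row lasts 1/12 s, in which the tool goes at most 41.7 mm and 7.16 degrees, less where a joint would pass 70% of its speed; a pose out of reach is approached as far as the arm can. A call is refused whole if a number of a shift passes 41.7 or a number of a turn 0.125, either way. A call with a gripper value outside its range is refused whole. The fingers move at their own pace and stop on an object; "force" is the grip in N (left out, the last holds). Time passes only in rows, so rows that do not move let the fingers close. It gives the time, the measured TCP pose, the force and the opening at its end, in the units of the state.
- sense(): the state, without advancing time (a new reading comes with each control period).
- cams.grab_frame(name): name is "scene" or "top"; returns (picture, depth): 420x560x3 uint8, red, green, blue; 420x560 float32, mm along the optical axis (not along the pixel's ray), 0 where there is no reading.
- cams.get_calibration(name): a dict with "mtx" (3x3 intrinsics, pixels), "position" and "attitude" of the camera in the world. Camera axes: x right, y up, looking along -z (the intrinsics and any distortion apply to the point x, -y, -z); pixel columns grow to the right and rows downward; lengths in mm; the calibration is good to about 2 mm. A picture is of the moment at which its call begins. get_calibration takes no time and is no camera call.
- order.close_job(): hands the job in, once; it reports no verdict.
The state is a dict: "clock": time; "q": joint angles; "joint_velocities": joint speeds; "tau": joint torques, N m; "eef_pos": TCP position; "eef_rot": TCP orientation; "ft_force": force on the tool from outside, world axes, zero at the start; "wrist_torque": the same for the moment, N m; "gripper_width": finger opening in mm.
Only numpy, scipy, OpenCV 4.12 (cv2) and the standard library are available. Lean on these libraries where they do the work, as an engineer would, in place of code of your own. Each camera call takes 0.05 s, during which the arm holds its last target.

## Task

Get the shear blade with the notch in the middle of its end ready for regrinding: swing the fixture's keeper bar well aside, lay that blade flat on the seat with its notch down over the locating pin, then swing the keeper fully back over the blade and let go. Leave the other two blades, the can and the jar where they are.

Things in the scene. Friction and masses are not known exactly. Their poses are not given: they have to be found in the camera images.
- blade: blade to load: flat steel, 130 (x) x 50 (y) x 5 mm, about 0.24 kg, thin ground edge at its -x end (last 12 mm, 3 mm thick). Open notch in the middle of its +x end, 12 mm wide, 20 mm deep (x = 45 to 65 mm). Origin: centre of the underside; z up. Lies flat on batten, underside 26 mm above the bench, overhanging it by about 12 mm along each long side
- notch (a point): point in the blade's notch on its underside, at x = 52 mm, y = 0 of the blade; comes over pin when the blade is seated
- fixture: blue grinding fixture, bolted down. Origin at bench height under the seat's centre; x towards pin and keeper, z up. Base plate 90 mm wide, 12 thick, x = -80 to 120 mm. Side cheeks x = 25 to 51 mm, inner faces y = +-27, outer +-36, tops 50 mm up. End stop x = 67.5 to 110 mm, 44 wide, 53 high. Seated blade: origin over this origin, x axes alike; play about +-2.5 mm in x, +-1.5 in y
- pin (a point): foot of the only locating pin: upright, 9 mm diameter, 10 mm tall with tapered tip, at x = 52 mm, y = 0 of the fixture, on the seat top (45 mm above the bench)
- seat (a point): centre of the seat top, right above the fixture's origin, 45 mm above the bench. The dark steel seat bar is 28 mm wide, x = -53 to 65 mm of the fixture: the blade overhangs it by 11 mm along each long side, so fingers holding those edges fit beside it, clear of the base plate 33 mm below
- pivot (a point): the keeper's vertical hinge axis, at x = 95 mm, y = 0 of the fixture, 61 mm above the bench
- keeper (a joint): keeper angle, rad: 0 = closed, bar along the fixture's -x from its pivot, over pin and blade end; grows as it turns clockwise from above, knob towards the fixture's +y; stop at 1.9. Starts at 0 to 0.45, stays where left, about 1.2 N at the knob moves it. Well aside: past about 1.1. Bar 16 mm wide, from 57 to 65 mm above the bench, clear of pin and seated blade
- keeper_knob (a point): centre of the keeper's upright round black knob, 16 mm diameter, 34 mm tall (65 to 99 mm above the bench), 68 mm from the pivot; this point is 84 mm above the bench
- plain_blade: bystander: blade with a plain end, no notch, 130 x 50 x 5 mm, of the same steel. Same frame as blade. On plain_batten
- corner_blade: bystander: blade with one corner of its +x end cut away (16 x 20 mm, at +y), 130 x 50 x 5 mm, of the same steel. Same frame as blade. On corner_batten
- batten: fixed wooden batten 90 x 26 x 26 mm under the blade to load; origin at the centre of its underside, x along its length.
- plain_batten: fixed wooden batten 90 x 26 x 26 mm under the plain blade; origin at the centre of its underside, x along its length.
- corner_batten: fixed wooden batten 90 x 26 x 26 mm under the corner-cut blade; origin at the centre of its underside, x along its length.
- can: bystander: upright metal can, 50 mm diameter, 160 mm tall; origin at the centre of its underside
- jar: bystander: upright jar, 46 mm diameter, 75 mm tall; origin at the centre of its underside

How it is judged (in metres and radians):
On the way, in this order (a step that is already met when the one before it is completed fails the run):
1. the keeper is swung well aside (past 0.9 rad) (value of joint keeper above 0.9 rad), for 0.2 s.
2. the notched blade lies flat on the seat, its notch over the pin (horizontal distance between notch and pin below 0.0045 m and z of blade in the frame of seat between -0.0025 and 0.0025 m and angle between the x axis of blade and the x axis of fixture, either way round below 0.12 rad and angle between blade's own z axis and vertical below 0.05 rad), for 0.2 s.
3. the keeper is swung back over the blade (below 0.15 rad) (value of joint keeper below 0.15 rad), for 0.2 s.
At the end, for the whole second after the job is handed in: The notched blade rests flat on the fixture's seat, at rest, its notch over the pin (notch point within 4.5 mm of the pin, height within 2.5 mm, tilt under 0.05 rad, in line within 0.12 rad), and the keeper is closed over it (below 0.15 rad) (all of step 2 and value of joint keeper below 0.15 rad and linear speed of blade below 0.01 m/s); the robot touches nothing.
It fails at once if the plain blade is moved by more than 25 mm (distance of plain_blade from where it was at the start of the episode above 0.025 m).
It fails at once if the corner-cut blade is moved by more than 25 mm (distance of corner_blade from where it was at the start of the episode above 0.025 m).
It fails at once if the can is moved by more than 25 mm (distance of can from where it was at the start of the episode above 0.025 m).
It fails at once if the jar is moved by more than 25 mm (distance of jar from where it was at the start of the episode above 0.025 m).
It also fails if it takes over 70 s, if anything falls off the work surface, if the arm or the gripper's body presses on something with over 40 N, if the wrist force passes 120 N, or if a joint passes its speed limit or range.

## Working session

There is one attempt and no reset: what is moved stays moved. The work goes in short steps, Python scripts to look and compute and a tool call to move; the robot and the scene stay as the last step left them, time stands still between calls to the robot, and variables do not carry over. Pictures are saved under pics/ and viewed, and the job is handed in when it is done.

Besides the shell and the picture viewer there is one more tool, called after ">>>" by a JSON object that holds its "fn" and its "kwargs". jog_arm: Moves the arm, as the interface text tells. Its arguments: {"type":"object","properties":{"rot":{"type":"array"},"offset":{"type":"array"},"fingers":{"type":"array"},"force":{"type":"number"}},"required":["rot","offset","fingers"]}

```bash
ls; mkdir -p pics
python3 - <<'E'
from workcell import sense,cams,order,env
import cv2,numpy as np
for n in("scene","top"):
    p,d=cams.grab_frame(n); cv2.imwrite(f"pics/{n}0.png",p[:,:,::-1]); np.savez(f"{n}0.npz",p=p,d=d)
    print(cams.get_calibration(n))
print(sense(),env.tips_ahead)
E
```

```text
pics
{'mtx': array([[500.99311401,   0.        , 276.40489294],
       [  0.        , 500.99311401, 211.01928505],
       [  0.        ,   0.        ,   1.        ]]), 'position': array([1329.13314877,  331.54070107,  720.59278755]), 'attitude': array([0.24573287, 0.37397082, 0.75805084, 0.47446823])}
{'mtx': array([[543.53329538,   0.        , 280.79007709],
       [  0.        , 543.53329538, 200.74357333],
       [  0.        ,   0.        ,   1.        ]]), 'position': array([ 499.39355659,  -20.56729631, 1070.83036564]), 'attitude': array([ 0.02520221, -0.01157238, -0.70047428,  0.71313864])}
{'clock': 0.1, 'q': array([ 1.08651914e+00,  4.94130469e-01,  1.34605656e+00,  1.64897656e-05,
        1.30250218e+00, -9.55141233e-02]), 'joint_velocities': array([-0.00026221, -0.00090712, -0.00199751,  0.00110798, -0.00085445,
       -0.00187798]), 'tau': array([ 1.74264111e-03, -8.80252361e+01, -3.82552421e+01,  7.10033951e-02,
        4.80587280e-02,  2.39101871e-05]), 'eef_pos': array([236.75081624, 578.07284725, 224.39629797]), 'eef_rot': array([ 8.30375732e-01,  5.57203592e-01, -4.86115685e-04,  2.53698944e-04]), 'ft_force': array([ 0.47904504, -0.1166342 , -0.171625  ]), 'wrist_torque': array([ 0.00286553,  0.01250524, -0.03379046]), 'gripper_width': 91.19070244900033} 11.0
```

```bash
sleep 3
```

```text
(no output)
```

View pics/scene0.png

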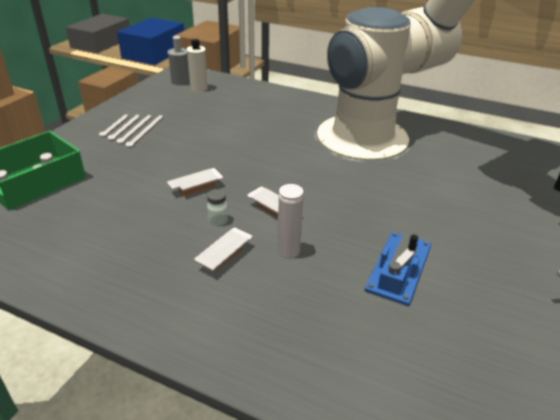

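View pics/top0.png

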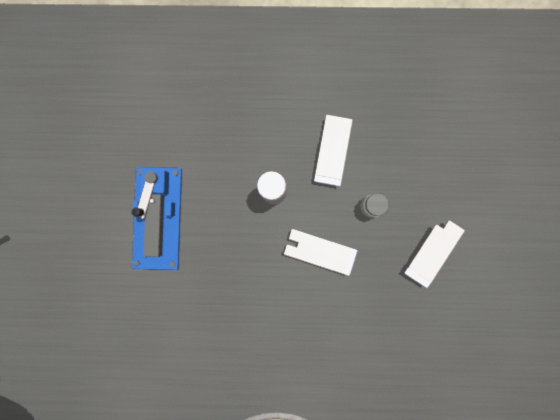

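The scene view shows the fixture at (400,265), the can at (290,220), the jar at (217,208) and three blades. In the top view the notched blade is at (320,252) with its notch at (292,243). The fixture is at (157,218), with the keeper pivot at (151,178) and the knob at (138,212). The can is at (271,187).

```bash
cat > h.py <<'E'
import numpy as np,cv2
from scipy.spatial.transform import Rotation as R
from workcell import sense,cams,order,env
def ray(n,uv):
    c=cams.get_calibration(n);uv=np.atleast_2d(uv).astype(float)
    d=np.c_[uv,np.ones(len(uv))]@np.linalg.inv(c['mtx']).T*[1,-1,-1]
    return c['position'],R.from_quat(c['attitude']).apply(d)
def plane(n,uv,z):
    o,d=ray(n,uv);return o+d*((z-o[2])/d[:,2])[:,None]
def proj(n,P):
    c=cams.get_calibration(n);q=R.from_quat(c['attitude']).inv().apply(np.atleast_2d(P)-c['position'])*[1,-1,-1]
    q=q@c['mtx'].T;return q[:,:2]/q[:,2:]
def crop(n,p,box,s,name):
    x0,y0,x1,y1=box;cv2.imwrite(f"pics/{name}.png",cv2.resize(p[y0:y1,x0:x1,::-1],None,fx=s,fy=s,interpolation=cv2.INTER_CUBIC))
E
python3 - <<'E'
from h import *
f=np.load('top0.npz');p,d=f['p'],f['d']
crop('top',p,(120,155,200,280),4.5,'ct_fix');crop('top',p,(270,215,370,290),6,'ct_bl')
g=np.load('scene0.npz');crop('scene',g['p'],(355,225,445,310),6,'cs_fix')
hsv=cv2.cvtColor(p,cv2.COLOR_RGB2HSV)
m=((hsv[...,0]>100)&(hsv[...,0]<130)&(hsv[...,1]>130)).astype(np.uint8)
m[:, 200:]=0
c=max(cv2.findContours(m,cv2.RETR_EXTERNAL,cv2.CHAIN_APPROX_NONE)[0],key=cv2.contourArea)
r=cv2.minAreaRect(c);b=cv2.boxPoints(r);print('fix',r,'\n',plane('top',b,12))
w=((hsv[...,1]<40)&(hsv[...,2]>150)).astype(np.uint8)
for c in cv2.findContours(w,cv2.RETR_EXTERNAL,cv2.CHAIN_APPROX_NONE)[0]:
    if cv2.contourArea(c)<150: continue
    r=cv2.minAreaRect(c);b=cv2.boxPoints(r);print(cv2.contourArea(c),r,'\n',b,'\n',plane('top',b,31)[:,:2])
E
```

```text
fix ((155.98956298828125, 218.12904357910156), (47.01778030395508, 101.8189468383789), 2.02136492729187) 
 [[417.68581022 290.40386478  12.        ]
 [616.9243274  289.85186615  12.        ]
 [615.15904676 196.98375359  12.        ]
 [416.29250002 198.42867783  12.        ]]
200.0 ((275.5, 416.0), (6.0, 59.0), 90.0) 
 [[246. 413.]
 [305. 413.]
 [305. 419.]
 [246. 419.]] 
 [[152.70352277  58.03381888]
 [155.4346426  -52.78063545]
 [144.39495988 -52.9582347 ]
 [141.64325639  57.79320149]]
1770.0 ((320.29998779296875, 251.60000610351562), (69.88633728027344, 27.51181411743164), 18.434947967529297) 
 [[282.8     253.59999]
 [291.5     227.5    ]
 [357.8     249.60002]
 [349.09998 275.7    ]] 
 [[ 452.54294538   -5.70526494]
 [ 502.53224112  -21.41982118]
 [ 462.86782871 -148.20883239]
 [ 413.18414744 -132.28591822]]
1783.0 ((434.3353576660156, 251.481689453125), (28.249067306518555, 69.78309631347656), 32.905242919921875) 
 [[403.52194 273.10245]
 [441.43167 214.51462]
 [465.14877 229.86093]
 [427.23904 288.44876]] 
 [[ 420.1358221  -235.10300527]
 [ 532.44362747 -306.19753187]
 [ 504.10
[... 662 characters left out ...]
7, 68.80821990966797), 10.222168922424316) 
 [[313.3902  181.38184]
 [325.60126 113.6658 ]
 [352.60828 118.53592]
 [340.39722 186.25195]] 
 [[ 591.6114572   -61.84287118]
 [ 723.0495739   -83.3718211 ]
 [ 714.32349504 -135.45661012]
 [ 583.12281778 -113.64113639]]
876.5 ((345.0, 3.5), (208.0, 7.0), 0.0) 
 [[241.   7.]
 [241.   0.]
 [449.   0.]
 [449.   7.]] 
 [[ 931.24525529   84.76255205]
 [ 945.21659639   85.07322655]
 [ 949.39477674 -319.53491989]
 [ 935.5225718  -319.56759618]]
173.5 ((199.0, 2.5), (5.0, 80.0), 90.0) 
 [[159.   0.]
 [239.   0.]
 [239.   5.]
 [159.   5.]] 
 [[943.55248163 246.22337591]
 [945.1761231   88.99259361]
 [935.19394993  88.76870166]
 [933.5427885  245.92151175]]
```

View pics/ct_fix.png

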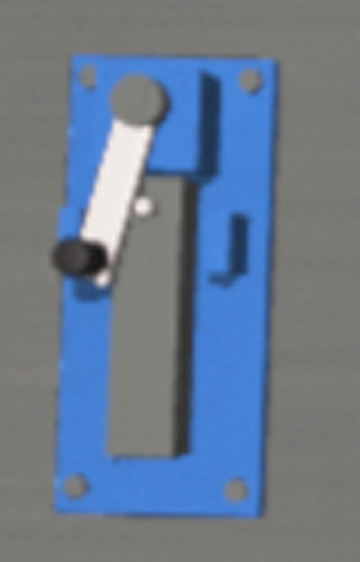

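View pics/ct_bl.png

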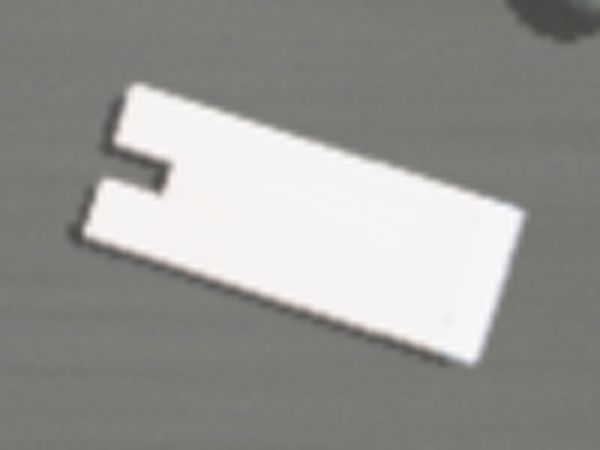

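View pics/cs_fix.png

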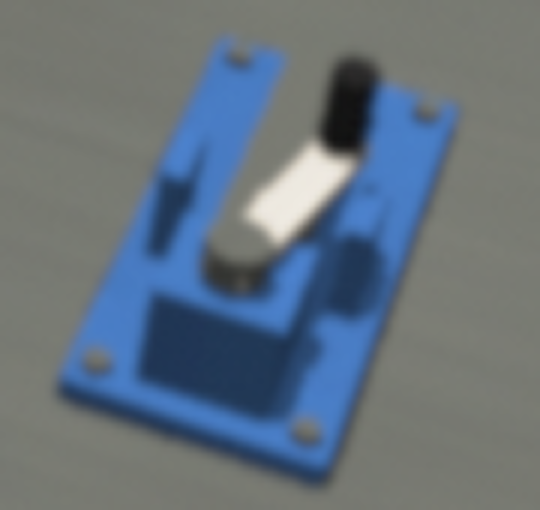

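In the crops, the blade's notch opens to the left, so its x axis runs from image right to left. On the fixture the pin tip is at crop (145,207), the hub at (138,102), the knob at (78,258), and the plate corners are clear. Next I compute positions from these.

Run:
```python
from h import *
f=np.load('top0.npz');p,d=f['p'],f['d']
U=lambda a,s,x0,y0:(np.array(a,float)+.5)/s-.5+[x0,y0]
cor=plane('top',U([[72,57],[275,60],[262,515],[55,513]],4.5,120,155),12)
print('corners',cor[:,:2].round(1))
xd=(cor[0]+cor[1]-cor[2]-cor[3]);yaw1=np.arctan2(xd[1],xd[0])
yd=(cor[0]+cor[3]-cor[1]-cor[2]);print('yaw',yaw1,np.arctan2(-yd[0],yd[1]))
h=plane('top',U([[88,77],[250,80],[236,490],[75,486]],4.5,120,155),14)
xd=(h[0]+h[1]-h[2]-h[3]);print('yaw holes',np.arctan2(xd[1],xd[0]),h[:,:2].mean(0))
c=cor[:,:2].mean(0);print('centre',c)
seat=plane('top',U([[127,172],[197,178],[180,455],[108,455]],4.5,120,155),45);print('seat corners',seat[:,:2].round(1))
print('pin',plane('top',U([[145,206]],4.5,120,155),54),'hub',plane('top',U([[138,101]],4.5,120,155),67))
print('knob top',plane('top',U([[75,257]],4.5,120,155),99))
# blade
b=plane('top',U([[131,84],[525,211],[476,366],[82,238],[172,176]],6,270,215),31);print('blade',b[:,:2].round(1))
e=b[:2].mean(0)
xd=b[0]+b[3]-b[1]-b[2];print('blade c',b[:4,:2].mean(0),'yaw',np.arctan2(xd[1],xd[0]))
print(plane('top',[[271,185]],160))
# scene cam checks
P=[[p_[0],p_[1],z] for p_,z in ((cor[0],12),(cor[1],12),(cor[2],12),(cor[3],12))]
q=proj('scene',P);print('scene proj crop',((q-[355,225]+.5)*6-.5).round(0))
```

```text
corners [[615.3 287.2]
 [615.4 198.1]
 [417.8 198.2]
 [416.9 288.2]]
yaw -0.002696753438083938 0.005872353409844589
yaw holes -0.0026485223344952995 [517.49420974 244.06812775]
centre [516.34576308 242.90498229]
seat corners [[563.3 252.7]
 [561.2 222.9]
 [444.7 226.6]
 [444.1 257. ]]
pin [[548.59748804 242.26101972  54.        ]] hub [[591.41690475 243.15291859  67.        ]]
knob top [[525.5345332  258.09296478  99.        ]]
blade [[ 500.5  -21.3]
 [ 462.6 -146.9]
 [ 413.4 -131.9]
 [ 451.3   -6.6]
 [ 471.5  -34.8]]
blade c [456.93571836 -76.66768778] yaw 1.2772891109008553
[[572.87539257  14.38376022 160.        ]]
scene proj crop [[326. 460.]
 [ 57. 371.]
 [216.  33.]
 [457. 100.]]
```

>>> {"fn": "jog_arm", "kwargs": {"rot": [[0, 0, 0.12], [0, 0, 0.12], [0, 0, 0.12], [0, 0, 0.12], [0, 0, 0.12], [0, 0, 0.12], [0, 0, 0.12], [0, 0, 0.12], [0, 0, 0.12], [0, 0, 0.1]], "offset": [[0, 0, 0], [0, 0, 0], [0, 0, 0], [0, 0, 0], [0, 0, 0], [0, 0, 0], [0, 0, 0], [0, 0, 0], [0, 0, 0], [0, 0, 0]], "fingers": [0, 0, 0, 0, 0, 0, 0, 0, 0, 0], "force": 20}}

```text
clock: 0.93
eef_pos: [235.6, 575.9, 220.7]
eef_rot: [1.0, -0.021, -0.002, 0.004]
ft_force: [1.3, -0.0, 0.8]
gripper_width: 27.2
```

>>> {"fn": "jog_arm", "kwargs": {"rot": [[0, 0, -0.04], [0, 0, 0], [0, 0, 0], [0, 0, 0], [0, 0, 0], [0, 0, 0], [0, 0, 0], [0, 0, 0], [0, 0, 0], [0, 0, 0]], "offset": [[24, 29, 0], [24, 29, 0], [24, 29, 0], [24, 29, 0], [24, 29, 0], [24, 29, 0], [24, 29, 0], [24, 29, 0], [24, 29, 0], [24, 29, 0]], "fingers": [0, 0, 0, 0, 0, 0, 0, 0, 0, 0]}}

```text
clock: 1.77
eef_pos: [473.4, 273.4, 218.8]
eef_rot: [1.0, -0.004, -0.004, 0.005]
ft_force: [1.0, 0.7, -0.1]
gripper_width: 0.1
```

```bash
cat >> h.py <<'E'
def rel(pos,yaw):
    "remaining shift and turn in the tool frame to reach pos, tool down with tool-x at yaw"
    s=sense();r=R.from_quat(s['eef_rot'])
    t=R.from_matrix(np.c_[[np.cos(yaw),np.sin(yaw),0],[np.sin(yaw),-np.cos(yaw),0],[0,0,-1]])
    print('pos',s['eef_pos'].round(1),'yaw',np.arctan2(*r.apply([1,0,0])[[1,0]]).round(4),'w',round(s['gripper_width'],1),'F',s['ft_force'].round(1),'t',s['clock'],'q6',s['q'][5].round(2))
    print('shift',r.inv().apply(np.array(pos)-s['eef_pos']).round(1),'turn',(r.inv()*t).as_rotvec().round(3))
E
python3 -c "
from h import *
rel([520,222,150],0)"
```

```text
pos [473.4 273.4 218.8] yaw -0.0073 w 0.1 F [ 1.   0.7 -0.1] t 1.7667 q6 0.43
shift [47.5 50.5 68.8] turn [ 0.009  0.008 -0.007]
```

>>> {"fn": "jog_arm", "kwargs": {"rot": [[0.009, 0.008, -0.007], [0, 0, 0], [0, 0, 0], [0, 0, 0], [0, 0, 0], [0, 0, 0], [0, 0, 0]], "offset": [[20, 25, 10], [20, 25, 10], [7, 8, 20], [0, 0, 20], [0, 0, 6], [0, 0, 0], [0, 0, 0]], "fingers": [0, 0, 0, 0, 0, 0, 0]}}

```text
clock: 2.35
eef_pos: [527.1, 204.6, 150.5]
eef_rot: [1.0, -0.004, 0.001, 0.0]
ft_force: [0.6, -0.5, 0.8]
gripper_width: 0.3
```

```bash
python3 -c "
from h import *
rel([522,222,84],0)
for n in('scene','top'):
    p,d=cams.grab_frame(n); np.savez(n+'1.npz',p=p,d=d)
    crop(n,p,(330,170,470,310) if n=='scene' else (100,140,240,280),4,n[0]+'1')
"
```

```text
pos [527.1 204.6 150.5] yaw -0.0081 w 0.3 F [ 0.6 -0.5  0.8] t 2.35 q6 0.27
shift [ -5.4 -17.4  66.5] turn [ 0.001 -0.002 -0.008]
```

View pics/s1.png

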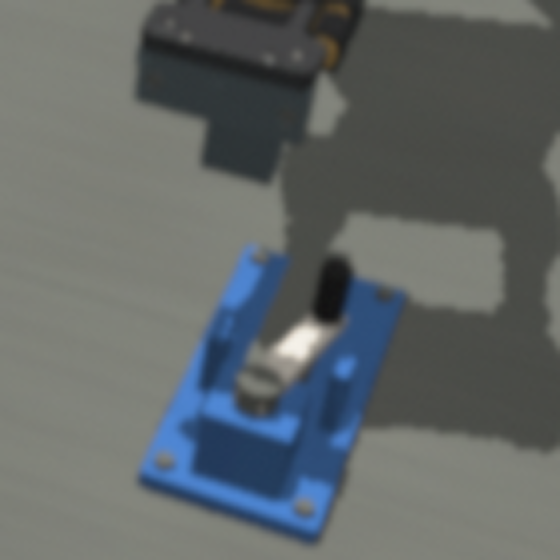

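View pics/t1.png

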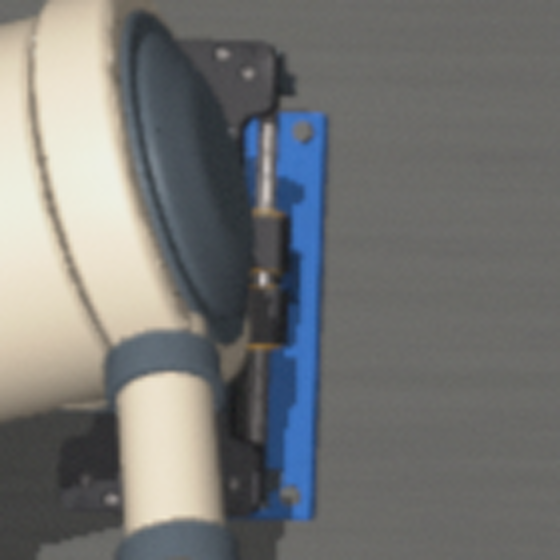

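The scene view shows the closed fingers above and to the -y side of the fixture, with the knob standing free at crop (333,288). The arm covers the fixture in the top view.

>>> {"fn": "jog_arm", "kwargs": {"rot": [[0, 0, -0.008], [0, 0, 0], [0, 0, 0], [0, 0, 0], [0, 0, 0]], "offset": [[-4, 0, 20], [0, 0, 20], [0, 0, 18], [0, -5, 7], [0, -5, 0]], "fingers": [0, 0, 0, 0, 0]}}

```text
clock: 2.87
eef_pos: [526.0, 218.8, 90.1]
eef_rot: [1.0, 0.002, 0.007, -0.001]
ft_force: [0.3, -0.1, -0.9]
gripper_width: 0.4
```

```bash
python3 -c "
from h import *
rel([522,230,84],0)
for t in np.arange(.2,1.61,.2):
  k=np.array([591.5-68*np.cos(t),243+68*np.sin(t)]);print(round(t,1),k.round(0),(k-23*np.array([np.sin(t),np.cos(t)])).round(0))"
```

```text
pos [526.  218.8  90.1] yaw 0.0044 w 0.4 F [ 0.3 -0.1 -0.9] t 2.8667 q6 0.29
shift [ -4.  -11.2   6.1] turn [-0.003 -0.013  0.004]
0.2 [525. 257.] [520. 234.]
0.4 [529. 269.] [520. 248.]
0.6 [535. 281.] [522. 262.]
0.8 [544. 292.] [528. 276.]
1.0 [555. 300.] [535. 288.]
1.2 [567. 306.] [545. 298.]
1.4 [580. 310.] [557. 306.]
1.6 [593. 311.] [570. 312.]
```

>>> {"fn": "jog_arm", "kwargs": {"rot": [[0, -0.013, 0.004], [0, 0, 0], [0, 0, 0], [0, 0, 0], [0, 0, 0], [0, 0, 0], [0, 0, 0], [0, 0, 0]], "offset": [[-3, -7, 3], [-2, -8, 0], [0, -7, 0], [0, -7, 0], [0, -7, 0], [1, -7, 0], [3, -7, 0], [3, -7, 0]], "fingers": [0, 0, 0, 0, 0, 0, 0, 0]}}

```text
clock: 3.53
eef_pos: [528.7, 284.2, 92.1]
eef_rot: [1.0, 0.001, 0.002, -0.002]
ft_force: [-0.6, -0.1, 0.2]
gripper_width: 0.4
```

```bash
python3 -c "
from h import *
rel([528,276,86],0)
p,d=cams.grab_frame('scene'); crop('scene',p,(330,170,470,310),4,'s2')
"
```

```text
pos [528.7 284.2  92.1] yaw 0.0025 w 0.4 F [-0.6 -0.1  0.2] t 3.5333 q6 0.39
shift [-0.7  8.2  6.1] turn [-0.004 -0.003  0.002]
```

View pics/s2.png

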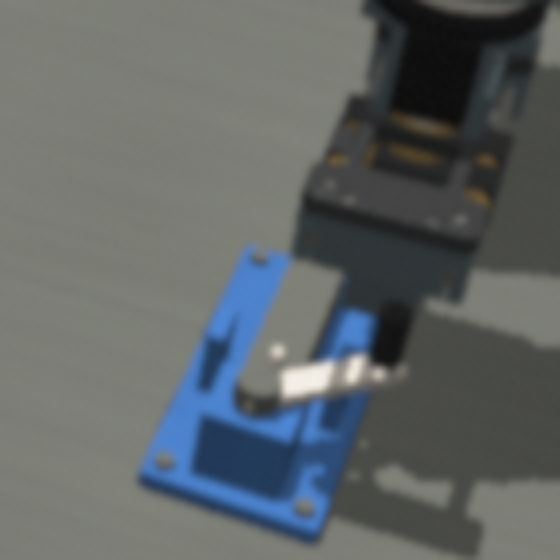

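The keeper has swung roughly half way and the knob is at crop (390,335), in front of the fingers. I keep following the arc.

>>> {"fn": "jog_arm", "kwargs": {"rot": [[0, 0, 0], [0, 0, 0], [0, 0, 0], [0, 0, 0], [0, 0, 0], [0, 0, 0], [0, 0, 0], [0, 0, 0]], "offset": [[5, -4, 2], [5, -5, 2], [6, -4, 1], [6, -4, 0], [6, -3, 0], [6, -2, 0], [5, 0, 0], [3, 0, 0]], "fingers": [0, 0, 0, 0, 0, 0, 0, 0]}}

```text
clock: 4.25
eef_pos: [575.9, 310.3, 86.3]
eef_rot: [1.0, 0.001, 0.002, -0.002]
ft_force: [-1.9, 0.8, 0.5]
gripper_width: 0.7
```

```bash
python3 -c "
from h import *
rel([565,309,86],0)
p,d=cams.grab_frame('scene'); crop('scene',p,(330,170,470,310),4,'s3')
"
```

```text
pos [575.9 310.3  86.3] yaw 0.0026 w 0.7 F [-1.9  0.8  0.5] t 4.25 q6 0.4
shift [-10.9   1.2   0.3] turn [-0.005 -0.003  0.003]
```

View pics/s3.png

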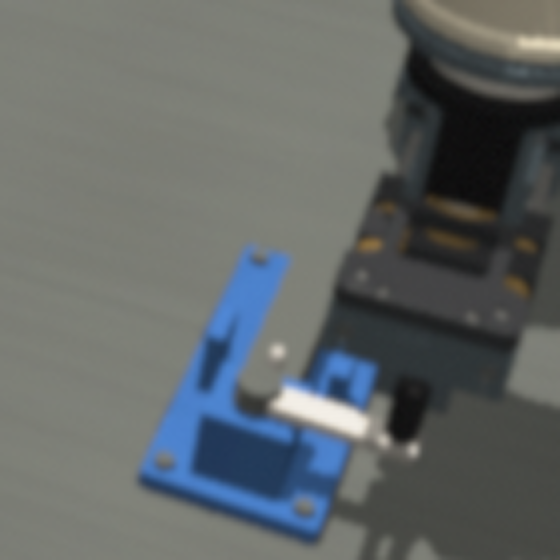

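The keeper is now well aside, at about 1.6 rad, with the knob at crop (408,410). I back off, rise and go over to the blade.

>>> {"fn": "jog_arm", "kwargs": {"rot": [[0, 0, 0], [0, 0, 0], [0, 0, 0], [0, 0, 0], [0, 0, 0], [0, 0, 0], [0, 0, 0], [0, 0, 0], [0, 0, 0], [0, 0, 0], [0, 0, 0], [0, 0, 0], [0, 0, 0], [0, 0, 0], [0, 0, 0], [0, 0, 0], [0, 0, 0], [0, 0, 0]], "offset": [[-10, 0, 0], [-12, 0, 0], [0, 0, -20], [0, 0, -35], [0, 0, -35], [0, 0, -25], [-9, 30, 0], [-9, 36, 0], [-9, 36, 0], [-9, 36, 0], [-9, 36, 0], [-9, 36, 0], [-9, 36, 0], [-9, 36, 0], [-9, 36, 0], [-9, 36, 0], [-5, 20, 0], [0, 0, 0]], "fingers": [0, 0, 0, 0, 0, 0, 0, 0, 0, 1, 1, 1, 1, 1, 1, 1, 1, 1]}}

```text
clock: 5.8
eef_pos: [439.4, -78.4, 204.3]
eef_rot: [1.0, 0.003, 0.004, -0.001]
ft_force: [0.1, 1.3, -0.1]
gripper_width: 57.5
```

```bash
python3 -c "
from h import *
rel([455,-84.5,120],-.294)
"
```

```text
pos [439.4 -78.4 204.3] yaw 0.0069 w 57.5 F [ 0.1  1.3 -0.1] t 5.8 q6 -0.32
shift [14.8  6.5 84.4] turn [-0.004 -0.008  0.301]
```

>>> {"fn": "jog_arm", "kwargs": {"rot": [[-0.004, -0.008, 0.1], [0, 0, 0.1], [0, 0, 0.1], [0, 0, 0], [0, 0, 0], [0, 0, 0]], "offset": [[10, 4, 20], [5, 3, 25], [0, 0, 25], [0, 0, 25], [0, 0, 15], [0, 0, 0]], "fingers": [1, 1, 1, 1, 1, 1]}}

```text
clock: 6.3
eef_pos: [452.5, -85.6, 92.7]
eef_rot: [0.988, -0.156, 0.004, 0.001]
ft_force: [-1.2, 0.1, 0.5]
gripper_width: 91.4
```

```bash
python3 -c "
from h import *
rel([454.7,-84.4,70],-.294)
for n in('scene','top'):
    p,d=cams.grab_frame(n); np.savez(n+'4.npz',p=p,d=d)
    cv2.imwrite('pics/%s4.png'%n,p[:,:,::-1])
"
```

```text
pos [452.5 -85.6  92.7] yaw -0.3131 w 91.4 F [-1.2  0.1  0.5] t 6.3 q6 -0.0
shift [ 1.5 -1.8 22.7] turn [ 0.001 -0.007 -0.019]
```

View pics/scene4.png

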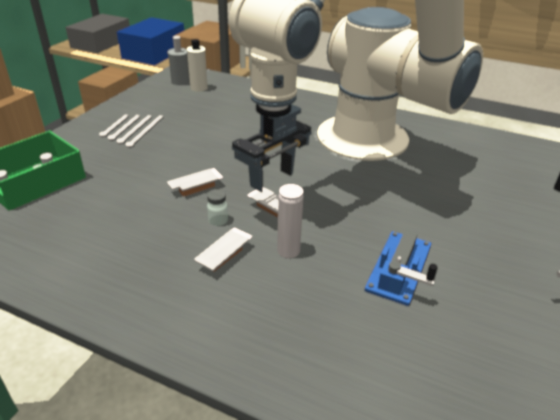

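View pics/top4.png

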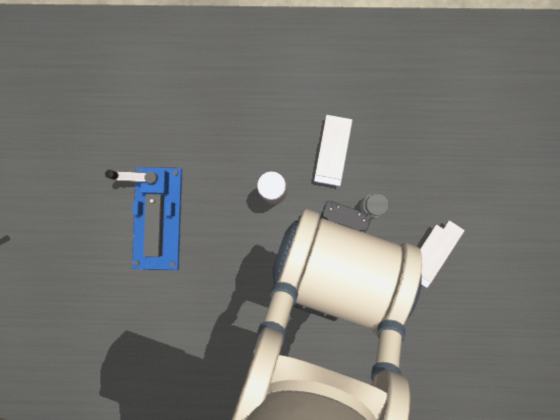

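The gripper straddles the notched blade, and the top view shows the keeper pointing to +y with the knob at (112,175). I descend and grip.

>>> {"fn": "jog_arm", "kwargs": {"rot": [[0, -0.007, -0.019], [0, 0, 0], [0, 0, 0], [0, 0, 0]], "offset": [[1.5, -1.8, 12], [0, 0, 14], [0, 0, 12], [0, 0, 3]], "fingers": [1, 1, 1, 1]}}

```text
clock: 6.73
eef_pos: [458.8, -84.5, 58.7]
eef_rot: [0.989, -0.145, 0.006, 0.001]
ft_force: [0.1, 0.1, -0.4]
gripper_width: 91.4
```

```bash
python3 -c "
from h import *
rel([454.7,-84.4,21],-.294)
"
```

```text
pos [458.8 -84.5  58.7] yaw -0.2901 w 91.4 F [ 0.1  0.1 -0.4] t 6.7333 q6 -0.02
shift [-4.4  1.  37.6] turn [ 0.001 -0.012  0.004]
```

>>> {"fn": "jog_arm", "kwargs": {"rot": [[0, -0.012, 0.004], [0, 0, 0], [0, 0, 0], [0, 0, 0], [0, 0, 0]], "offset": [[-4, 1, 9], [0, 0, 9], [0, 0, 8], [0, 0, 3], [0, 0, 0]], "fingers": [1, 1, 1, 1, 1]}}

```text
clock: 7.15
eef_pos: [456.1, -84.5, 30.2]
eef_rot: [0.989, -0.146, 0.002, 0.001]
ft_force: [-0.3, -0.6, -0.5]
gripper_width: 91.5
```

```bash
python3 -c "
from h import *
rel([454.7,-84.4,21],-.294)
"
```

```text
pos [456.1 -84.5  30.2] yaw -0.2937 w 91.5 F [-0.3 -0.6 -0.5] t 7.15 q6 -0.02
shift [-1.4  0.3  9.2] turn [ 0.001 -0.004  0.   ]
```

>>> {"fn": "jog_arm", "kwargs": {"rot": [[0, -0.004, 0], [0, 0, 0], [0, 0, 0], [0, 0, 0], [0, 0, 0], [0, 0, 0], [0, 0, 0], [0, 0, 0], [0, 0, 0], [0, 0, 0], [0, 0, 0], [0, 0, 0]], "offset": [[-1.4, 0, 5], [0, 0, 3], [0, 0, 0], [0, 0, 0], [0, 0, 0], [0, 0, 0], [0, 0, 0], [0, 0, 0], [0, 0, 0], [0, 0, 0], [0, 0, 0], [0, 0, 0]], "fingers": [1, 1, 0.5, 0.5, 0.45, 0.45, 0.45, 0.4, 0.4, 0.4, 0.4, 0.4], "force": 30}}

```text
clock: 8.15
eef_pos: [455.0, -84.2, 22.1]
eef_rot: [0.989, -0.146, 0.0, 0.001]
ft_force: [0.4, 0.1, -3.0]
gripper_width: 49.9
```

```bash
python3 -c "
from h import *
rel([454.7,-84.4,21],-.294)
"
```

```text
pos [455.  -84.2  22.1] yaw -0.2938 w 49.9 F [ 0.4  0.1 -3. ] t 8.15 q6 -0.02
shift [-0.3  0.3  1.1] turn [ 0.001 -0.     0.   ]
```

>>> {"fn": "jog_arm", "kwargs": {"rot": [[0, 0, 0], [0, 0, 0], [0, 0, 0], [0, 0, 0], [0, 0, 0], [0, 0, 0], [0, 0, 0], [0, 0, 0], [0, 0, 0]], "offset": [[0, 0, -8], [0, 0, -15], [0, 0, -25], [0, 0, -25], [0, 0, -25], [0, 0, -25], [0, 0, -25], [0, 0, -20], [0, 0, -8]], "fingers": [0.3, 0.3, 0.3, 0.3, 0.3, 0.3, 0.3, 0.3, 0.3]}}

```text
clock: 8.9
eef_pos: [451.5, -82.9, 208.1]
eef_rot: [0.989, -0.146, -0.004, -0.0]
ft_force: [1.4, 0.3, -3.2]
gripper_width: 49.1
```

```bash
python3 -c "
from h import *
rel([488,243,200],-1.571)
p,d=cams.grab_frame('scene'); crop('scene',p,(200,80,360,260),3.2,'s5')
"
```

```text
pos [451.5 -82.9 208.1] yaw -0.2937 w 49.1 F [ 1.4  0.3 -3.2] t 8.9 q6 -0.02
shift [ -59.3 -322.5    8.2] turn [0.006 0.006 1.277]
```

View pics/s5.png

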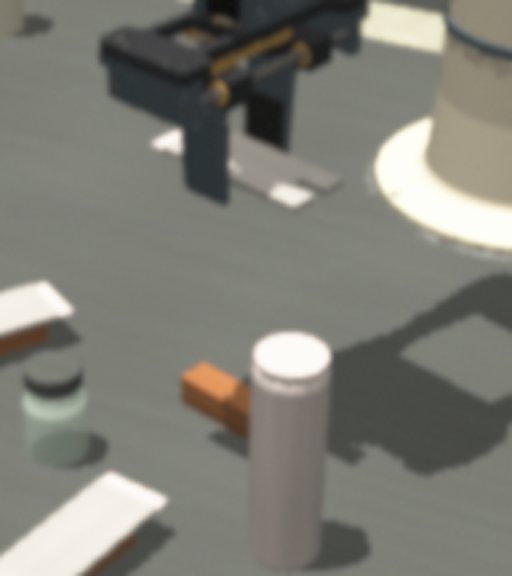

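The blade is held level across its edges with the notch at crop (310,190), and the empty batten is below. I turn it in line with the fixture.

>>> {"fn": "jog_arm", "kwargs": {"rot": [[0.006, 0.006, 0.12], [0, 0, 0.12], [0, 0, 0.12], [0, 0, 0.12], [0, 0, 0.12], [0, 0, 0.12], [0, 0, 0.12], [0, 0, 0.12], [0, 0, 0.12], [0, 0, 0.12], [0, 0, 0.07], [0, 0, 0]], "offset": [[0, 0, 0], [0, 0, 0], [0, 0, 0], [0, 0, 0], [0, 0, 0], [0, 0, 0], [0, 0, 0], [0, 0, 0], [0, 0, 0], [0, 0, 0], [0, 0, 0], [0, 0, 0]], "fingers": [0.3, 0.3, 0.3, 0.3, 0.3, 0.3, 0.3, 0.3, 0.3, 0.3, 0.3, 0.3]}}

```text
clock: 9.95
eef_pos: [445.6, -81.0, 207.3]
eef_rot: [-0.69, 0.724, 0.004, 0.001]
ft_force: [-0.1, 0.5, -3.0]
gripper_width: 49.7
```

```bash
python3 -c "
from h import *
rel([488,243,200],-1.571)
"
```

```text
pos [445.6 -81.  207.3] yaw -1.6182 w 49.7 F [-0.1  0.5 -3. ] t 9.95 q6 1.3
shift [-325.6  -27.     9.3] turn [ 0.005  0.007 -0.047]
```

>>> {"fn": "jog_arm", "kwargs": {"rot": [[0.005, 0.007, -0.047], [0, 0, 0], [0, 0, 0], [0, 0, 0], [0, 0, 0], [0, 0, 0], [0, 0, 0], [0, 0, 0], [0, 0, 0], [0, 0, 0], [0, 0, 0], [0, 0, 0], [0, 0, 0]], "offset": [[-15, -3, 0], [-30, -3, 0], [-30, -3, 0], [-30, -4, 0], [-30, -4, 0], [-30, -4, 0], [-30, -4, 0], [-30, -4, 0], [-30, -4, 0], [-28, -4, 0], [-20, -3, 0], [-10, -2, 0], [0, 0, 0]], "fingers": [0.3, 0.3, 0.3, 0.3, 0.3, 0.3, 0.3, 0.3, 0.3, 0.3, 0.3, 0.3, 0.3]}}

```text
clock: 11.03
eef_pos: [479.6, 246.6, 203.4]
eef_rot: [0.72, -0.694, -0.002, 0.003]
ft_force: [-1.4, -0.4, -2.8]
gripper_width: 49.9
```

```bash
python3 -c "
from h import *
rel([488,243,110],-1.571)
for n in('scene','top'):
    p,d=cams.grab_frame(n); np.savez(n+'6.npz',p=p,d=d)
    cv2.imwrite('pics/%s6.png'%n,p[:,:,::-1])
"
```

```text
pos [479.6 246.6 203.4] yaw -1.5329 w 49.9 F [-1.4 -0.4 -2.8] t 11.0333 q6 1.9
shift [ 3.7 -9.  93.3] turn [ 0.008 -0.002  0.038]
```

View pics/scene6.png

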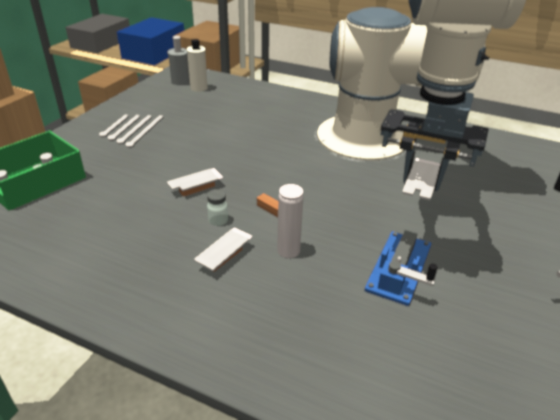

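View pics/top6.png

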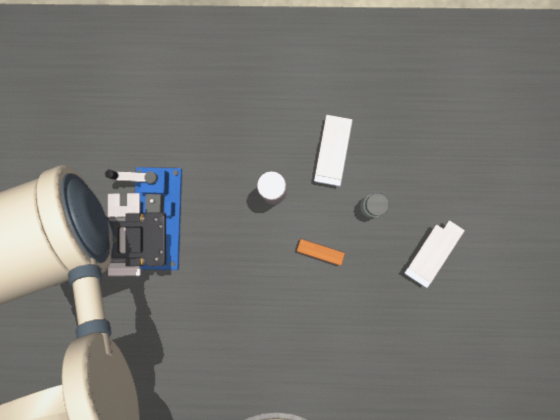

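The scene view shows the blade held level with its notch end at (420,188). In the top view the notch is at (124,199), to the left of the pin because of parallax at this height. I descend close above the pin and measure again.

>>> {"fn": "jog_arm", "kwargs": {"rot": [[0.008, -0.002, 0.038], [0, 0, 0], [0, 0, 0], [0, 0, 0], [0, 0, 0], [0, 0, 0]], "offset": [[3.7, -9, 10], [0, 0, 20], [0, 0, 25], [0, 0, 25], [0, 0, 10], [0, 0, 0]], "fingers": [0.3, 0.3, 0.3, 0.3, 0.3, 0.3]}}

```text
clock: 11.63
eef_pos: [489.2, 233.1, 111.6]
eef_rot: [-0.706, 0.709, -0.001, 0.0]
ft_force: [-0.7, -0.2, -3.1]
gripper_width: 49.1
```

```bash
python3 -c "
from h import *
rel([488,243,70],-1.571)
"
```

```text
pos [489.2 233.1 111.6] yaw -1.5753 w 49.1 F [-0.7 -0.2 -3.1] t 11.6333 q6 1.91
shift [-9.9  1.3 41.6] turn [-0.002 -0.001 -0.004]
```

>>> {"fn": "jog_arm", "kwargs": {"rot": [[-0.002, -0.001, -0.004], [0, 0, 0], [0, 0, 0], [0, 0, 0], [0, 0, 0], [0, 0, 0]], "offset": [[-5, 1, 8], [-5, 0, 10], [0, 0, 10], [0, 0, 7], [0, 0, 2], [0, 0, 0]], "fingers": [0.3, 0.3, 0.3, 0.3, 0.3, 0.3]}}

```text
clock: 12.13
eef_pos: [489.2, 241.9, 73.0]
eef_rot: [-0.707, 0.708, -0.001, 0.001]
ft_force: [-0.6, -0.1, -2.9]
gripper_width: 49.8
```

```bash
python3 -c "
from h import *
rel([488,243,66],-1.571)
for n in('scene','top'):
    p,d=cams.grab_frame(n); np.savez(n+'7.npz',p=p,d=d)
    crop(n,p,(350,180,460,310) if n=='scene' else (95,155,195,285),4.5,n[0]+'7')
"
```

```text
pos [489.2 241.9  73. ] yaw -1.572 w 49.8 F [-0.6 -0.1 -2.9] t 12.1333 q6 1.92
shift [-1.1  1.2  7. ] turn [-0.002 -0.    -0.001]
```

View pics/s7.png

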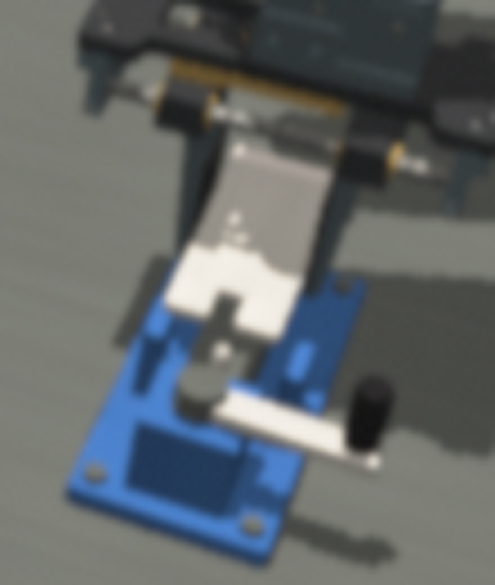

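View pics/t7.png

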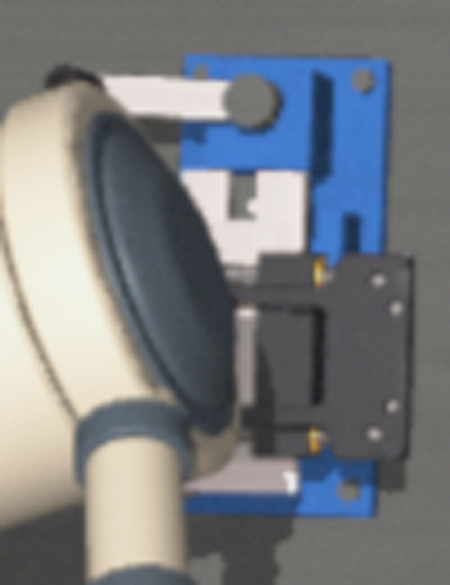

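Run:
```python
from h import *
U=lambda a,s,x0,y0:(np.array(a,float)+.5)/s-.5+[x0,y0]
s=sense();z=s['eef_pos'][2]+9
f=np.load('top7.npz')['p'];crop('top',f,(130,185,170,215),16,'t7z')
P=plane('top',U([[229,195],[256,195],[242,219],[305,171],[305,250]],4.5,95,155),z)
print('notch L,R,bottom, end corner, side',P[:,:2].round(1))
print('pin top',plane('top',U([[253,206]],4.5,95,155),54)[0,:2])
print('front plate corners',plane('top',U([[185,56],[389,60]],4.5,95,155),12)[:,:2].round(1))
```

```text
notch L,R,bottom, end corner, side [[551.5 246.7]
 [551.7 235.6]
 [541.8 241.1]
 [561.8 215.9]
 [529.7 215. ]]
pin top [548.56456097 244.15171408]
front plate corners [[615.7 287. ]
 [615.4 197.4]]
```

View pics/t7z.png

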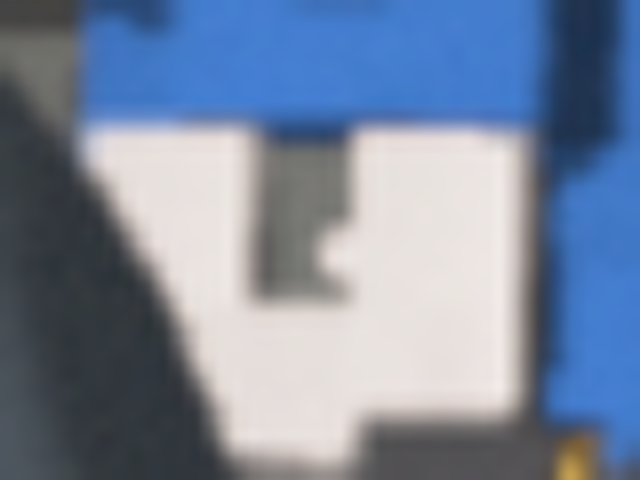

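The zoom shows the notch (columns 255–350, bottom at row 298) a little to the +y side of where the pin should sit, with the pin peeping out at (340,255). Blade y has to go up by about 1.2 mm, and x already agrees. I lower further and recheck.

>>> {"fn": "jog_arm", "kwargs": {"rot": [[-0.002, 0, -0.001], [0, 0, 0], [0, 0, 0], [0, 0, 0]], "offset": [[-1.5, 0, 5], [0, 0, 5], [0, 0, 3], [0, 0, 0]], "fingers": [0.3, 0.3, 0.3, 0.3]}}

```text
clock: 12.57
eef_pos: [490.2, 244.0, 60.5]
eef_rot: [0.707, -0.707, 0.001, -0.001]
ft_force: [-0.1, -0.8, -3.3]
gripper_width: 49.5
```

```bash
python3 -c "
from h import *
rel([489.2,243.2,59],-1.571)
for n in('scene','top'):
    p,d=cams.grab_frame(n); np.savez(n+'8.npz',p=p,d=d)
    crop(n,p,(375,220,435,290) if n=='scene' else (130,185,170,215),8 if n=='scene' else 16,n[0]+'8')
"
```

```text
pos [490.2 244.   60.5] yaw -1.5707 w 49.5 F [-0.1 -0.8 -3.3] t 12.5667 q6 1.92
shift [0.8 1.  1.5] turn [-0.002  0.001  0.   ]
```

View pics/s8.png

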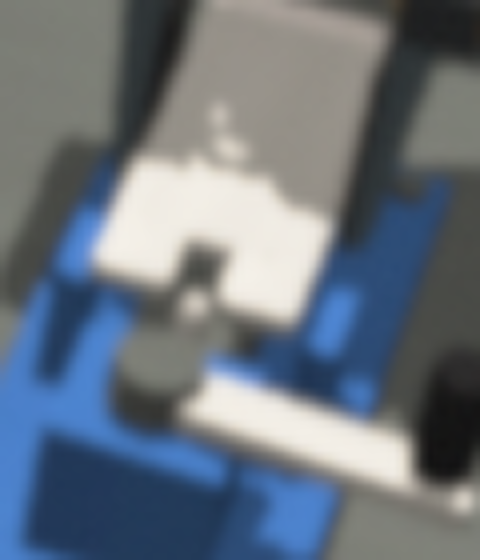

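View pics/t8.png

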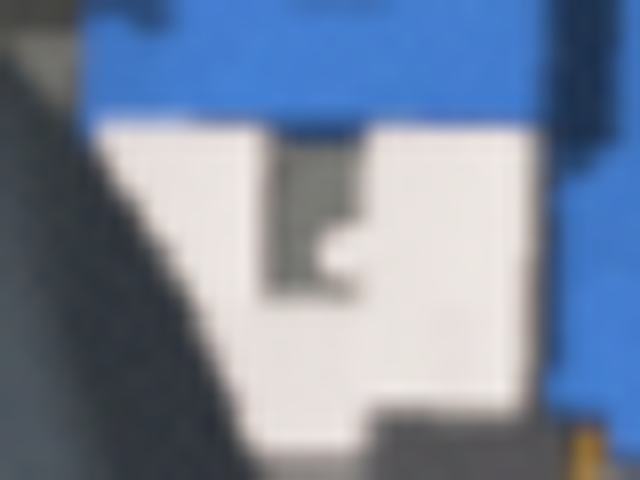

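Run:
```python
from h import *
U=lambda a,s,x0,y0:(np.array(a,float)+.5)/s-.5+[x0,y0]
f=np.load('top0.npz')['p'];crop('top',f,(130,185,170,215),16,'t0z')
f=np.load('top4.npz')['p'];crop('top',f,(130,185,170,215),16,'t4z')
P=plane('top',U([[267,200],[361,200],[310,296],[400,123],[541,123],[533,400]],16,130,185),69.5)
print('notch L,R,bottom,end,side',P[:,:2].round(1))
```

```text
notch L,R,bottom,end,side [[553.9 248.9]
 [554.1 238. ]
 [542.9 243.6]
 [563.1 233.7]
 [563.4 217.3]
 [531.3 217.3]]
```

View pics/t4z.png

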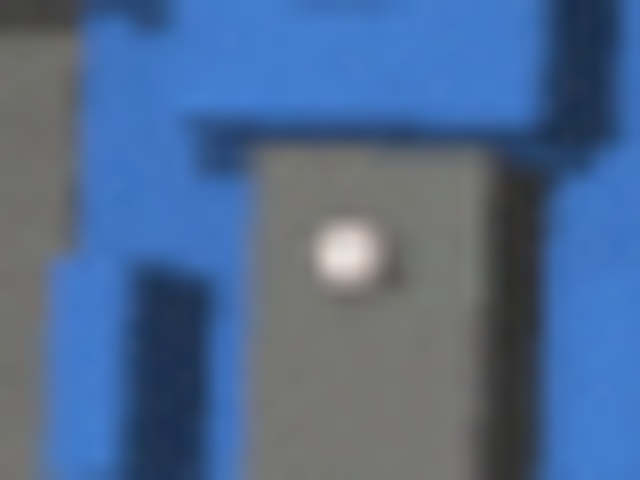

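The cleared view shows the pin tip at zoom (349,255) and the seat bar between columns 250 and 490.

Run:
```python
from h import *
U=lambda a,s,x0,y0:(np.array(a,float)+.5)/s-.5+[x0,y0]
print(plane('top',U([[349,255]],16,130,185),53),plane('top',U([[250,300],[489,300],[370,135]],16,130,185),45))
rel([488.8,243,45],-1.571)
```

```text
[[548.47913095 243.44139034  53.        ]] [[543.31392112 257.15274348  45.        ]
 [543.81279563 228.67112375  45.        ]
 [563.17360093 243.45205907  45.        ]]
pos [490.3 244.   60.9] yaw -1.5707 w 49.5 F [-0.  -0.8 -2. ] t 12.6667 q6 1.92
shift [ 1.   1.6 15.9] turn [-0.003  0.001  0.   ]
```

>>> {"fn": "jog_arm", "kwargs": {"rot": [[-0.002, 0, 0], [0, 0, 0], [0, 0, 0], [0, 0, 0]], "offset": [[0.3, 1.5, 1], [0, 0, 3], [0, 0, 2], [0, 0, 0]], "fingers": [0.3, 0.3, 0.3, 0.3]}}

```text
clock: 13.0
eef_pos: [488.9, 243.7, 54.8]
eef_rot: [-0.707, 0.707, 0.0, 0.001]
ft_force: [0.2, 0.1, -3.3]
gripper_width: 49.7
```

```bash
python3 -c "
from h import *
rel([488.8,243.7,42],-1.571)
"
```

```text
pos [488.9 243.7  54.8] yaw -1.5708 w 49.7 F [ 0.2  0.1 -3.3] t 13.0 q6 1.92
shift [ 0.   0.1 12.8] turn [-0.001  0.001  0.   ]
```

>>> {"fn": "jog_arm", "kwargs": {"rot": [[0, 0, 0], [0, 0, 0], [0, 0, 0], [0, 0, 0]], "offset": [[0, 0, 2.5], [0, 0, 2.5], [0, 0, 2], [0, 0, 0]], "fingers": [0.3, 0.3, 0.3, 0.3]}}

```text
clock: 13.33
eef_pos: [489.0, 243.7, 47.0]
eef_rot: [-0.707, 0.707, 0.0, 0.001]
ft_force: [-0.3, 0.1, -1.9]
gripper_width: 49.3
```

```bash
python3 -c "
from h import *
rel([488.8,243.7,42],-1.571)
"
```

```text
pos [489.  243.7  47. ] yaw -1.5708 w 49.3 F [-0.3  0.1 -1.9] t 13.3333 q6 1.92
shift [0.  0.2 5. ] turn [-0.001  0.001  0.   ]
```

>>> {"fn": "jog_arm", "kwargs": {"rot": [[0, 0, 0], [0, 0, 0], [0, 0, 0]], "offset": [[0, 0, 2], [0, 0, 2], [0, 0, 0]], "fingers": [0.3, 0.3, 0.3]}}

```text
clock: 13.58
eef_pos: [489.0, 243.7, 42.5]
eef_rot: [-0.707, 0.707, 0.0, 0.001]
ft_force: [-0.0, -0.7, -3.2]
gripper_width: 49.6
```

```bash
python3 -c "
from h import *
rel([488.8,243.7,41],-1.571)
for n in('scene','top'):
    p,d=cams.grab_frame(n); np.savez(n+'9.npz',p=p,d=d)
    crop(n,p,(375,220,435,290) if n=='scene' else (130,185,170,215),8 if n=='scene' else 16,n[0]+'9')
"
```

```text
pos [489.  243.7  42.5] yaw -1.5708 w 49.6 F [-0.  -0.7 -3.2] t 13.5833 q6 1.92
shift [0.  0.2 1.5] turn [-0.001  0.001  0.   ]
```

View pics/s9.png

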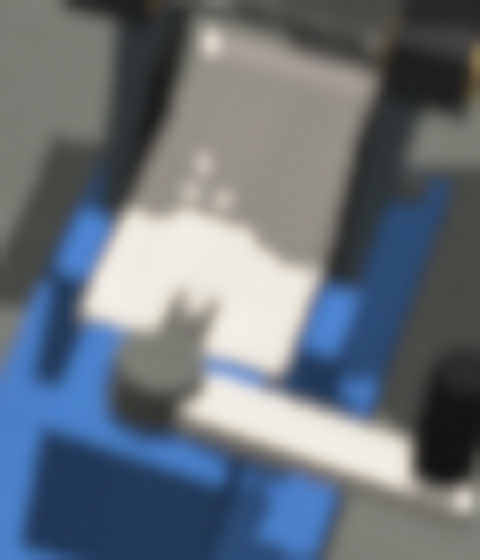

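View pics/t9.png

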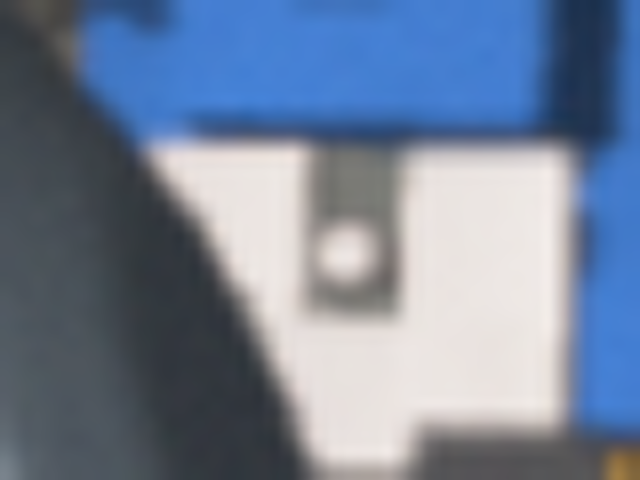

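The pin tip at zoom (348,252) sits inside the notch, which spans columns 308–400. I lower the last bit.

>>> {"fn": "jog_arm", "kwargs": {"rot": [[0, 0, 0], [0, 0, 0], [0, 0, 0]], "offset": [[0, 0, 1], [0, 0, 0.5], [0, 0, 0]], "fingers": [0.3, 0.3, 0.3]}}

```text
clock: 13.93
eef_pos: [489.3, 243.8, 41.4]
eef_rot: [-0.707, 0.707, -0.0, 0.001]
ft_force: [-0.5, -0.4, -4.0]
gripper_width: 49.5
```

>>> {"fn": "jog_arm", "kwargs": {"rot": [[0, 0, 0], [0, 0, 0], [0, 0, 0]], "offset": [[0, 0, 0.8], [0, 0, 0.5], [0, 0, 0]], "fingers": [0.3, 0.3, 0.3]}}

```text
clock: 14.18
eef_pos: [489.3, 243.8, 41.3]
eef_rot: [0.707, -0.707, 0.0, -0.001]
ft_force: [0.1, -0.2, -3.4]
gripper_width: 49.5
```

>>> {"fn": "jog_arm", "kwargs": {"rot": [[0, 0, 0], [0, 0, 0], [0, 0, 0]], "offset": [[0, 0, 1.5], [0, 0, 1], [0, 0, 0]], "fingers": [0.3, 0.3, 0.3]}}

```text
clock: 14.43
eef_pos: [489.5, 243.9, 41.3]
eef_rot: [0.707, -0.707, 0.001, -0.002]
ft_force: [-0.3, -0.3, -3.1]
gripper_width: 49.4
```

>>> {"fn": "jog_arm", "kwargs": {"rot": [[0, 0, 0], [0, 0, 0], [0, 0, 0], [0, 0, 0], [0, 0, 0]], "offset": [[0, 0, 0], [0, 0, 0], [0, 0, 0], [0, 0, 0], [0, 0, 0]], "fingers": [0.6, 0.65, 0.75, 0.8, 0.8]}}

```text
clock: 14.85
eef_pos: [490.3, 244.2, 41.4]
eef_rot: [0.707, -0.707, 0.001, -0.003]
ft_force: [-0.2, -0.6, 0.1]
gripper_width: 72.4
```

```bash
python3 -c "
from h import *
rel([488.8,243.7,41],-1.571)
for n in('scene','top'):
    p,d=cams.grab_frame(n); np.savez(n+'10.npz',p=p,d=d)
    crop(n,p,(360,190,450,310) if n=='scene' else (130,185,170,215),5 if n=='scene' else 16,n[0]+'10')
"
```

```text
pos [490.3 244.2  41.4] yaw -1.5705 w 72.4 F [-0.2 -0.6  0.1] t 14.85 q6 1.92
shift [0.5 1.5 0.4] turn [-0.006  0.003  0.   ]
```

View pics/s10.png

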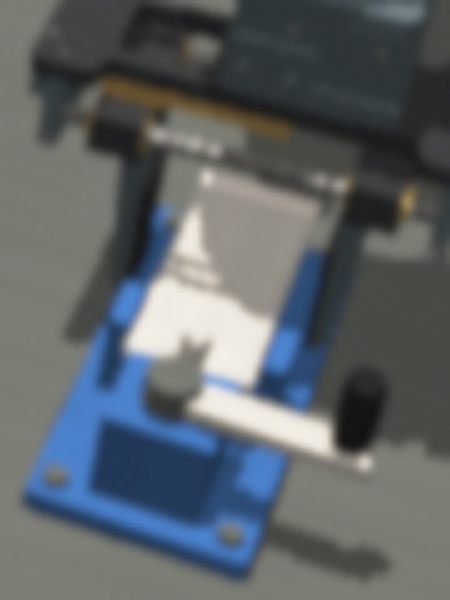

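View pics/t10.png

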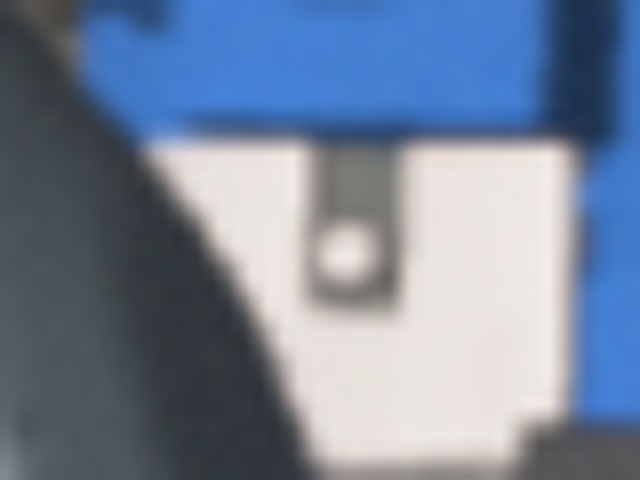

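The blade is released, with the pin inside the notch and the blade lying between the cheeks. I rise and look from clear.

>>> {"fn": "jog_arm", "kwargs": {"rot": [[0, 0, 0], [0, 0, 0], [0, 0, 0], [0, 0, 0], [0, 0, 0], [0, 0, 0], [0, 0, 0], [0, 0, 0], [0, 0, 0], [0, 0, 0], [0, 0, 0], [0, 0, 0]], "offset": [[0, 0, -5], [0, 0, -12], [0, 0, -20], [0, 0, -25], [0, 0, -25], [0, 0, -20], [-12, -25, 0], [-18, -35, 0], [-18, -35, 0], [-18, -35, 0], [-6, -12, 0], [0, 0, 0]], "fingers": [0.8, 0.8, 0.8, 0.8, 0.8, 0, 0, 0, 0, 0, 0, 0]}}

```text
clock: 15.95
eef_pos: [634.3, 317.8, 158.6]
eef_rot: [-0.707, 0.707, -0.001, 0.002]
ft_force: [-1.2, 0.6, 0.0]
gripper_width: 29.3
```

```bash
python3 -c "
from h import *
rel([628,315,100],-1.571)
for n in('scene','top'):
    p,d=cams.grab_frame(n); np.savez(n+'11.npz',p=p,d=d)
    crop(n,p,(330,170,470,310) if n=='scene' else (80,155,200,285),4,n[0]+'11')
"
```

```text
pos [634.3 317.8 158.6] yaw -1.5708 w 29.3 F [-1.2  0.6  0. ] t 15.95 q6 1.95
shift [ 2.9  6.5 58.6] turn [-0.004  0.002  0.   ]
```

View pics/s11.png

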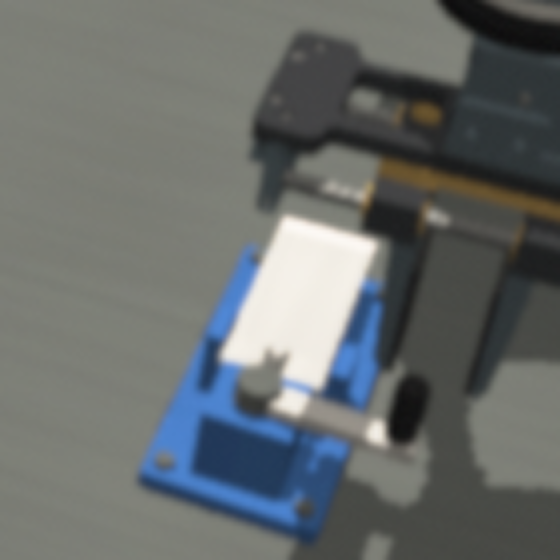

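View pics/t11.png

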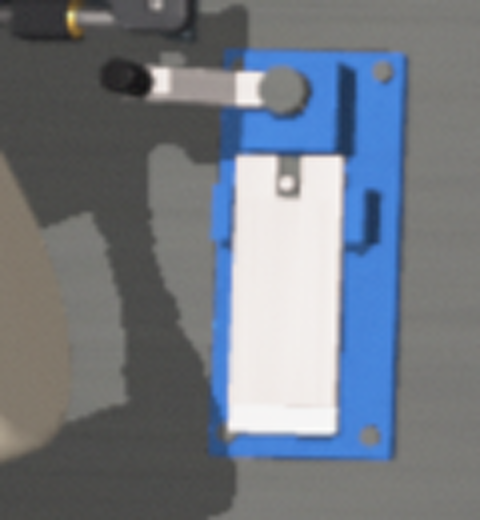

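The blade lies straight on the seat with the pin tip at (287,182) in the notch. The knob is at (122,77).

Run:
```python
from h import *
U=lambda a,s,x0,y0:(np.array(a,float)+.5)/s-.5+[x0,y0]
k=plane('top',U([[120,77]],4,80,155),99)[0];print(k,np.arctan2(k[1]-243.2,591.5-k[0]))
b=plane('top',U([[235,155],[343,156],[337,435],[228,431]],4,80,155),50);x=b[0]+b[1]-b[2]-b[3];print(b[:,:2].round(1),b[:,:2].mean(0),np.arctan2(x[1],x[0]))
for t in np.arange(1.6,-.01,-.2):
  k=np.array([591.5-68*np.cos(t),243.2+68*np.sin(t)]);print(round(t,1),k.round(0),(k+23*np.array([np.sin(t),np.cos(t)])).round(0))
d=np.load('top11.npz')['d']
# tilt from depth: deproject blade area
vs,us=np.mgrid[200:260,143:160];o,r=ray('top',np.c_[us.ravel(),vs.ravel()]);c=cams.get_calibration('top')
P=o+r*d[200:260,143:160].ravel()[:,None];A=np.c_[P[:,:2]-P[:,:2].mean(0),np.ones(len(P))];print('plane',np.linalg.lstsq(A,P[:,2],rcond=None)[0])
```

```text
[593.02190366 308.68560795  99.        ] 1.5940324208627543
[[561.6 269.3]
 [562.  218. ]
 [430.8 216.9]
 [431.7 268.4]] [496.54162795 243.15073289] 0.007347038127574978
1.6 [593. 311.] [616. 310.]
1.4 [580. 310.] [603. 314.]
1.2 [567. 307.] [588. 315.]
1.0 [555. 300.] [574. 313.]
0.8 [544. 292.] [561. 308.]
0.6 [535. 282.] [548. 301.]
0.4 [529. 270.] [538. 291.]
0.2 [525. 257.] [529. 279.]
0.0 [524. 243.] [524. 266.]
plane [ 0.09401386 -2.94114078 53.2153044 ]
```

Run:
```python
import numpy as np
d=np.load('top11.npz')['d'];print(d[230,132:180:2].round(0));print(d[196:266:5,152].round(0))
from h import *
def P(us,vs):
    o,r=ray('top',np.c_[us.ravel(),vs.ravel()]);return o+r*d[vs.ravel(),us.ravel()][:,None]
vs,us=np.mgrid[200:260,143:160];p=P(us,vs);print(p.min(0),p.max(0),np.median(p,0))
g=p[abs(p[:,2]-np.median(p[:,2]))<15];A=np.c_[g[:,:2]-g[:,:2].mean(0),np.ones(len(g))];print(len(g),np.linalg.lstsq(A,g[:,2],rcond=None)[0])
```

```text
[   0. 1063. 1062. 1026. 1024. 1025. 1026. 1027. 1023. 1026. 1024. 1028.
 1025. 1023. 1025. 1027. 1028. 1062. 1063. 1063. 1063. 1065. 1060. 1060.]
[1033. 1025. 1029. 1026. 1029. 1023. 1023. 1023. 1023. 1024. 1026. 1021.
 1023. 1024.]
[438.17904905 -20.56729631  42.79783413] [ 549.90320059  261.44385974 1070.83036564] [494.56035567 243.21011769  49.24905349]
1016 [ 7.63453143e-03 -1.35115882e-02  4.92089459e+01]
```

The blade top reads 49 mm and flat within the depth noise, and the keeper angle is 1.59. I lower the closed fingers beyond the knob to push it back.

>>> {"fn": "jog_arm", "kwargs": {"rot": [[-0.004, 0.002, 0], [0, 0, 0], [0, 0, 0], [0, 0, 0], [0, 0, 0]], "offset": [[3, 4, 15], [0, 0, 20], [0, 0, 18], [0, 0, 8], [0, 0, 0]], "fingers": [0, 0, 0, 0, 0]}}

```text
clock: 16.47
eef_pos: [621.9, 310.8, 97.7]
eef_rot: [-0.707, 0.707, 0.001, -0.002]
ft_force: [0.0, 0.2, 0.8]
gripper_width: 0.6
```

```bash
python3 -c "
from h import *
rel([616,310,86],-1.571)"
```

```text
pos [621.9 310.8  97.7] yaw -1.5709 w 0.6 F [0.  0.2 0.8] t 16.4667 q6 1.95
shift [ 0.7  5.8 11.7] turn [ 0.004 -0.001  0.   ]
```

>>> {"fn": "jog_arm", "kwargs": {"rot": [[0.004, -0.001, 0], [0, 0, 0], [0, 0, 0], [0, 0, 0], [0, 0, 0], [0, 0, 0], [0, 0, 0], [0, 0, 0], [0, 0, 0], [0, 0, 0]], "offset": [[0, -2, 6], [0, 0, 4], [-2, 8, 0], [-1, 8, 0], [0, 8, 0], [0, 7, 0], [1, 7, 0], [2, 7, 0], [2, 7, 0], [3, 6, 0]], "fingers": [0, 0, 0, 0, 0, 0, 0, 0, 0, 0]}}

```text
clock: 17.3
eef_pos: [561.4, 305.8, 91.6]
eef_rot: [0.707, -0.707, 0.002, -0.003]
ft_force: [1.4, 1.2, 0.2]
gripper_width: 0.3
```

```bash
python3 -c "
from h import *
rel([561,308,86],-1.571)
p,d=cams.grab_frame('scene'); crop('scene',p,(330,170,470,310),4,'s12')
"
```

```text
pos [561.4 305.8  91.6] yaw -1.5704 w 0.3 F [1.4 1.2 0.2] t 17.3 q6 1.98
shift [-2.2  0.4  5.6] turn [-0.007  0.002  0.001]
```

View pics/s12.png

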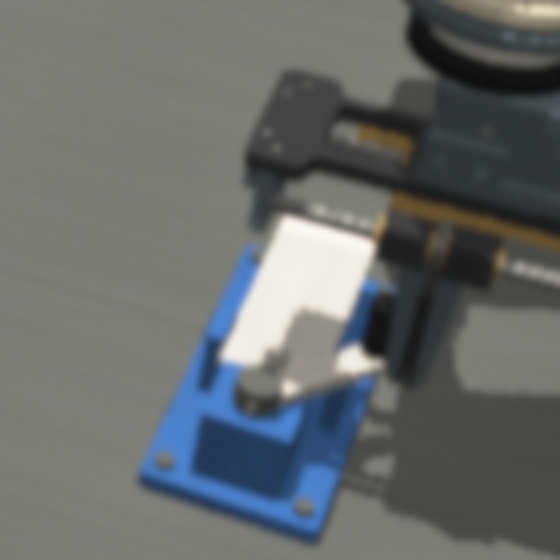

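>>> {"fn": "jog_arm", "kwargs": {"rot": [[-0.007, 0.002, 0], [0, 0, 0], [0, 0, 0], [0, 0, 0], [0, 0, 0], [0, 0, 0], [0, 0, 0]], "offset": [[3, 6, 2], [4, 6, 1], [5, 5, 0], [5, 5, 0], [6, 4, 0], [6, 4, 0], [4, 2, 0]], "fingers": [0, 0, 0, 0, 0, 0, 0]}}

```text
clock: 17.93
eef_pos: [524.6, 269.3, 88.2]
eef_rot: [0.707, -0.707, -0.001, 0.001]
ft_force: [-0.0, 0.8, 0.1]
gripper_width: 0.5
```

```bash
python3 -c "
from h import *
rel([524,264,87],-1.571)
p,d=cams.grab_frame('scene'); crop('scene',p,(330,170,470,310),4,'s13')
"
```

```text
pos [524.6 269.3  88.2] yaw -1.5704 w 0.5 F [-0.   0.8  0.1] t 17.9333 q6 1.94
shift [5.3 0.6 1.2] turn [ 0.002 -0.     0.001]
```

View pics/s13.png

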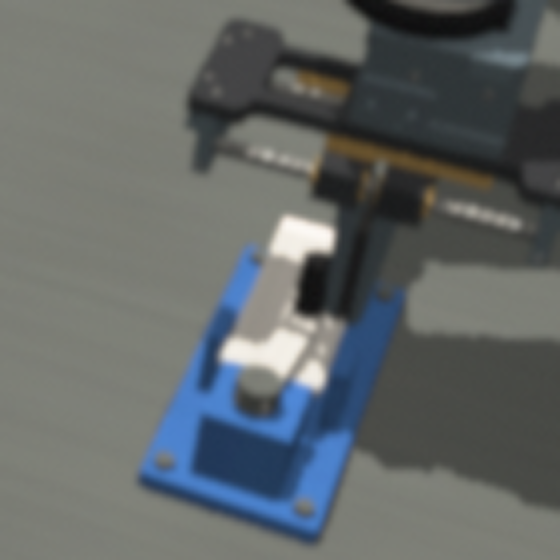

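The keeper is almost closed over the blade, with the knob at crop (312,285). I push gently to the stop.

>>> {"fn": "jog_arm", "kwargs": {"rot": [[0, 0, 0], [0, 0, 0], [0, 0, 0]], "offset": [[2, 0.5, 0], [1.5, 0, 0], [0, 0, 0]], "fingers": [0, 0, 0]}}

```text
clock: 18.23
eef_pos: [523.7, 264.3, 88.2]
eef_rot: [-0.707, 0.707, 0.001, -0.001]
ft_force: [-0.4, 1.2, 0.1]
gripper_width: 0.3
```

>>> {"fn": "jog_arm", "kwargs": {"rot": [[0, 0, 0], [0, 0, 0], [0, 0, 0]], "offset": [[1, 0, 0], [0.7, 0, 0], [0, 0, 0]], "fingers": [0, 0, 0]}}

```text
clock: 18.48
eef_pos: [523.8, 262.7, 88.1]
eef_rot: [-0.707, 0.707, 0.001, -0.001]
ft_force: [-0.3, -0.2, 1.0]
gripper_width: 0.5
```

>>> {"fn": "jog_arm", "kwargs": {"rot": [[0, 0, 0], [0, 0, 0], [0, 0, 0], [0, 0, 0], [0, 0, 0], [0, 0, 0], [0, 0, 0], [0, 0, 0], [0, 0, 0], [0, 0, 0], [0, 0, 0], [0, 0, 0]], "offset": [[-5, 0, 0], [-12, 0, 0], [-15, 0, -10], [0, 0, -30], [0, 0, -30], [-10, 10, -30], [-30, 10, 0], [-35, 10, 0], [-35, 10, 0], [-35, 10, 0], [-20, 0, 0], [0, 0, 0]], "fingers": [0, 0, 0, 0, 0, 0, 0, 0, 0, 0, 0, 0]}}

```text
clock: 19.48
eef_pos: [471.0, 478.5, 194.6]
eef_rot: [-0.706, 0.708, 0.001, 0.001]
ft_force: [-0.5, -1.0, 0.2]
gripper_width: 0.5
```

```bash
python3 -c "
from h import *
rel([524,264,87],-1.571)
for n in('scene','top'):
    p,d=cams.grab_frame(n); np.savez(n+'14.npz',p=p,d=d)
    crop(n,p,(330,170,470,310) if n=='scene' else (110,155,200,285),4.5,n[0]+'14')
    cv2.imwrite('pics/%sf14.png'%n,p[:,:,::-1])
"
```

```text
pos [471.  478.5 194.6] yaw -1.5727 w 0.5 F [-0.5 -1.   0.2] t 19.4833 q6 2.28
shift [214.7 -53.5 107. ] turn [ 0.001  0.002 -0.002]
```

View pics/topf14.png

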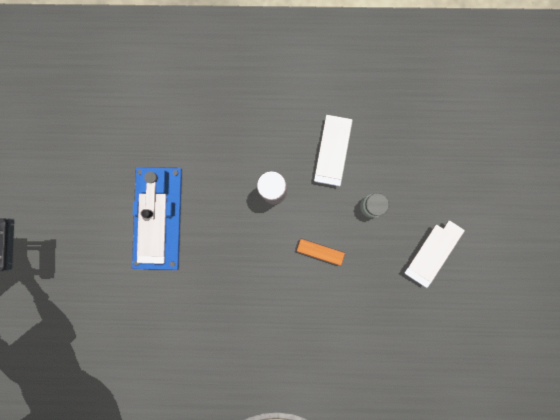

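View pics/t14.png

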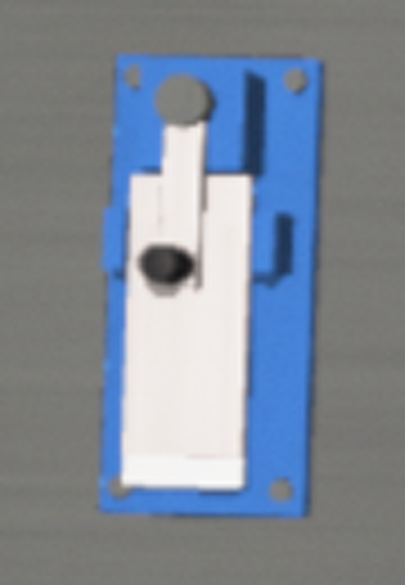

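View pics/s14.png

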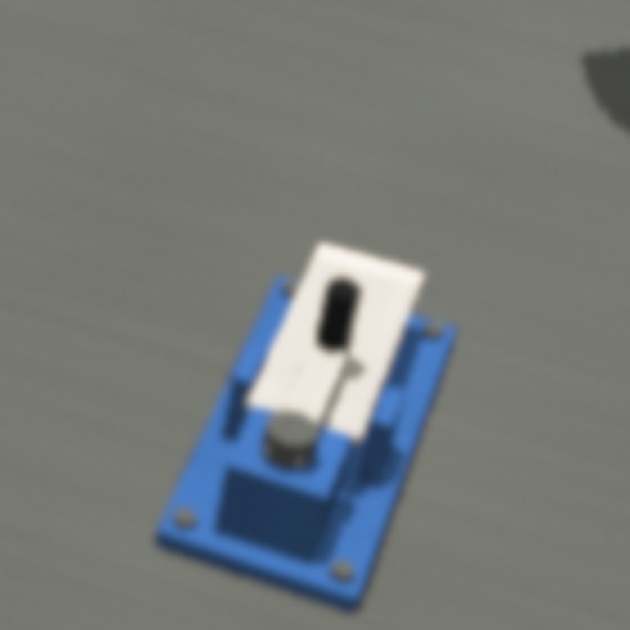

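The top view shows the keeper lying straight over the blade with the knob at crop (163,265) and the hub at (184,100). The other blades, the can and the jar look where they were. One last numeric check.

Run:
```python
from h import *
U=lambda a,s,x0,y0:(np.array(a,float)+.5)/s-.5+[x0,y0]
k=plane('top',U([[159,265]],4.5,110,155),99)[0];h=plane('top',U([[184,99]],4.5,110,155),67)[0];print(k,h,'keeper',np.arctan2(k[1]-h[1],h[0]-k[0]))
b=plane('top',U([[131,175],[253,175],[243,489],[121,486]],4.5,110,155),50);x=b[0]+b[1]-b[2]-b[3];print('blade c',b[:,:2].mean(0),'yaw',np.arctan2(x[1],x[0]))
p0=np.load('top0.npz')['p'].astype(int);p=np.load('top14.npz')['p'].astype(int)
df=abs(p-p0).max(2);print('moved px (other objects)',[(df[a:b_,c:d_]>40).sum() for a,b_,c,d_ in ((105,195,305,360),(190,222,358,392),(215,295,398,470),(165,210,250,290))])
print(sense()['joint_velocities'].round(3),sense()['clock'])
```

```text
[522.6189682  242.33706583  99.        ] [592.25426154 242.76288982  67.        ] keeper -0.006114983679354632
blade c [496.47957787 242.94927725] yaw -0.0012861283550123653
moved px (other objects) [np.int64(0), np.int64(0), np.int64(0), np.int64(0)]
[-0.042 -0.014  0.033 -0.007 -0.003 -0.017] 19.5833
```

```bash
python3 -c "
from workcell import order
print(order.close_job())"
```

```text
the job is handed in; nothing more can be done
None
```

The notched blade is on the fixture's seat with its notch over the pin, the keeper is closed over it, and I handed the job in after about 20 s. `close_job()` reports no verdict.

I pushed the keeper aside to about 1.6 rad, set the blade down over the pin and let go. Then I pushed the keeper back and withdrew the arm.

Last checks:
- **Keeper:** the top view gives about 0.0 rad (−0.006).
- **Blade position:** its centre is within about 1 mm of the fixture origin, and it is in line within 0.01 rad. I saw the pin inside the notch after release, before the keeper went back over it.
- **Blade height and tilt:** measured before closing the keeper and not repeated afterwards. The top face read 49 mm above the bench against a nominal 50, with a tilt of about 0.015 rad, which is near the depth noise. My first tilt fit gave nonsense because of missing depth pixels; leaving those out gave these figures.
- **Other objects:** the two other blades, the can and the jar show no change between the first and last top images.
- **Robot:** the gripper was about 230 mm clear of the fixture when I handed in.

While I lowered the blade, the wrist force showed no clear contact. I took it as seated because the arm stopped descending.

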